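# Pass the measured connecting rod through the flap of the drop box

## Robot

A 7-joint arm with a two-finger parallel gripper is mounted at the origin on the work surface. World frame = base frame: x ahead of the robot, y to its left, z up, the work surface at z = 0. Lengths are in m, angles in rad, forces in N, time in s.
With the tool pointing down it reaches from about 0.4 to 0.875 m from the base axis. Payload 19.3 kg.
Tool frame: the origin (TCP) lies midway between the tips of the shut fingers; the grasp point (between the pads) lies bot.grip_point_offset behind it (bot.grip_point_offset is the distance from the TCP to the grasp point, in m); z points along the fingers, y is the direction in which the jaws open and shut (so a half turn about z gives the same grasp; the last joint's range is limited). The gripper opens to 85 mm and grips with 20 to 120 N. Pads are 22 mm wide; open, the fingers measure 114 mm over their backs; the gripper's body (76 mm by 85 mm) begins 54 mm behind the grasp point. The pads swing forward as they close: fully open they stand 13 mm farther back than shut.
Start: joints at [1.115, 0.521, -0.036, 1.599, 0.021, 1.021, -0.113], TCP at [0.235, -0.579, 0.231] pointing down, gripper open.
Joint ranges: [-2.91, 2.91], [-0.3, 2.13], [-1.5, 1.42], [0.17, 2.43], [-1.26, 4.41], [0.16, 1.93], [-2.52, 2.52]. Speed limits (rad/s): [1.89, 1.89, 2.39, 2.39, 3.01, 3.01, 3.01].

## Interface

Orientations are given as [roll, pitch, yaw] about the fixed x, y, z axes, in that order (R = Rz(yaw) Ry(pitch) Rx(roll)).
In Python, from workcell import bot gives the robot as it stands.
- The arm moves only by the tool servo_tool, never from a script. Its argument "rows" is a list that holds one entry, the list of rows, each a list of 6 numbers: the shift along the tool's x, y, z in cm, then the turn, a rotation vector about the tool's x, y, z in degrees. A call has 1 to 5 rows; each row shifts and turns the commanded pose from where the row before left it, along the tool's axes as they then stand; what a row does not reach is not made up. A row lasts 1/8 s, in which the tool goes at most 62.5 mm and 10.7 degrees, less where a joint would pass 70% of its speed; a pose out of reach is approached as far as the arm can. A call is refused whole if a number of a shift passes 6.25 or a number of a turn 10.7, either way. A call with a gripper value outside its range is refused whole. "grip" is the opening, from -1 (shut) to 1 (fully open), so that 0 is half open, set as the call begins (left out, the last holds). The fingers move at their own pace and stop on an object; "squeeze" is the grip in N (left out, the last holds). Time passes only in rows, so rows that do not move let the fingers close. It gives the time, the measured TCP pose, the force and the opening at its end, in the units of the state.
- bot.observe(): the state, without advancing time (a new reading comes with each control period).
- bot.grab_frame(name): name is "scene" or "top" or "wrist"; returns a dict with "image" (400x640x3 uint8, red, green, blue), "K" (3x3 intrinsics, pixels), "dist" ([k1, k2, p1, p2, k3] as OpenCV has them; the pictures are not rectified), "R" (3x3) and "t" (3): a world point X has camera coordinates R X + t; the wrist camera has in their place "mount" (4x4, takes a point from camera to tool coordinates, whose origin is the TCP and whose axes are the flange's). Camera axes: x right, y down, z forward; pixel columns grow to the right and rows downward; lengths in m; the calibration is good to about 2 mm. A picture is of the moment at which its call begins: read the wrist's pose just before it. There is no depth.
- bot.job_done(): hands the job in, once; it reports no verdict.
The state is a dict: "clock": time; "qpos": joint angles; "qd": joint speeds; "joint_efforts": joint torques, N m; "position": TCP position; "tool_rot": TCP orientation; "force": force on the tool from outside, world axes, zero at the start; "moment": the same for the moment, N m; "grip_width": finger opening in m.
Only numpy, scipy, OpenCV 4.12 (cv2) and the standard library are available. Lean on these libraries where they do the work, as an engineer would, in place of code of your own. Each camera call takes 0.05 s, during which the arm holds its last target.

## Task

The longer of the two connecting rods has been measured: with the fingertips push it along its lane, through the gravity flap ahead of it, until it has dropped to the floor of the drop box, then draw the fingers back out so that the flap swings shut. Do not lift or carry the rod, leave the shorter rod where it lies with its own flap shut, and do not disturb the other things on the bench.

Things in the scene. Friction and masses are not known exactly. Their poses are not given: they have to be found in the camera images.
- chute: Fixed steel and grey sheet-metal drop box, 148 mm wide (y), 400 long, mouth towards the robot. Origin on the bench under the closed flaps, mid-width; x along the lanes into the box, y left, z up. Solid deck from x -195 to -12 mm, top 45 mm up, with two lanes, centre lines y = +35.5 (left) and -35.5 mm (right), each 65 mm wide between rails 6 mm thick, 15 mm high over the deck.
- step (a point): Mid-width point on the deck's end, 12 mm in front of the flaps' plane and 45 mm above the bench (axes as the drop box). Here the deck drops 40 mm to the box floor, which runs on below the flaps. A rod must be pushed until its rear end is past this step; then it falls and lies below the flap's lower edge.
- hinge_bar (a point): Middle of the underside of the fixed hinge bar that crosses both lanes: 95 mm above the bench (50 mm over the deck), 6 mm thick along x, centred on the flaps' plane, so its front face is 9 mm beyond the step; top at 105 mm; a fixed clear cover, top at 108 mm, lies behind it. Upright fingers can go as far as the bar; tilted 10 degrees or more, tips leading, they pass below it.
- box_floor (a point): Middle of the box floor, 5 mm above the bench; the floor runs 213 mm along x from the step to the clear back wall, and a wall parts the two lanes' sides.
- flap_left (a joint): Angle of the left lane's steel flap (60 wide, 47 high, 3 mm thick, 80 g), hung by its upper edge on the hinge bar, lower edge 3 mm over the deck. 0 = hanging shut, grows to 1.45 rad as it is pushed into the box, away from the robot; it cannot swing the other way. Only its weight, lightly damped, shuts it, in about a second; a rod pushed against it opens it with about 1 N.
- flap_right (a joint): The same for the right lane's flap.
- long_rod_mid (a point): Centre (half-way along and up) of the longer bare-steel connecting rod: 130 mm long, 20 high, about 0.3 kg, lying flat on the deck in the left or right lane. Its x axis runs along it from the big eye (50 mm across, rear, nearer the robot, end 65 mm behind the centre) to the small eye (30 mm across, towards the flap, end 65 mm ahead). Its centre is 10 mm above what it lies on.
- short_rod_mid (a point): Centre of the shorter connecting rod in the other lane: same form, 92 mm long, 20 mm high, big eye 42 mm, small eye 26 mm. To be left where it is.
- standard_a: blue plastic box 50 x 38 x 22 mm holding a roughness standard, left of the drop box; origin under its middle
- standard_b: a second blue plastic box like it, 50 x 38 x 22 mm; origin under its middle
- vee_block: dark steel vee block 60 x 45 x 36 mm, right of the drop box; origin under its middle
- bushing: short brass tube, 44 mm across, 28 mm high, standing on the clear cover of the drop box; origin under its middle
- pen: white and black pen 135 mm long lying on the bench at the left; origin under its middle
- screwdriver: screwdriver lying on the bench at the right; origin under it
- long_rod: The longer rod itself; the same axes as long_rod_mid, origin on its underside, 10 mm below that point.
Mind the look-alikes: they are no part of the job. What is shaped like the long_rod but black or brown is not meant.

How it is judged:
On the way, in this order (a step that is already met when the one before it is completed fails the run):
1. the long rod, still on the deck, has pushed its flap open (z of long_rod_mid in the frame of chute above 0.04 m and x of long_rod_mid in the frame of chute above -0.06 m and ((y of long_rod_mid in the frame of chute above 0 m and value of joint flap_left above 0.4 rad) or (y of long_rod_mid in the frame of chute below 0 m and value of joint flap_right above 0.4 rad))), for 0.1 s.
2. the long rod has dropped to the floor of the box (z of long_rod_mid in the frame of chute below 0.022 m and x of long_rod_mid in the frame of chute between 0.045 and 0.15 m), for 0.2 s.
At the end, for the whole second after the job is handed in: the long rod lies flat (within 0.12 rad) and at rest on the floor of the drop box (its centre less than 22 mm above the bench level and 45 to 150 mm behind the flaps), both flaps hang shut (below 0.08 rad), and the short rod is still in its lane, moved less than 12 mm (all of step 2 and angle between long_rod_mid's own z axis and vertical below 0.12 rad and linear speed of long_rod below 0.02 m/s and value of joint each of flap_left, flap_right below 0.08 rad and z of short_rod_mid in the frame of chute above 0.05 m and distance of short_rod_mid from where it was at the start of the episode below 0.012 m); the robot touches nothing.
It fails at once if the long rod is lifted or carried (its centre more than 75 mm above the bench; it lies at 55 on the deck) (height (world z) of long_rod_mid above 0.075 m).
It fails at once if the short rod is moved by more than 12 mm (distance of short_rod_mid from where it was at the start of the episode above 0.012 m).
It fails at once if the other lane's flap is opened (beyond 0.2 rad) ((y of long_rod_mid in the frame of chute above 0 m and value of joint flap_right above 0.2 rad) or (y of long_rod_mid in the frame of chute below 0 m and value of joint flap_left above 0.2 rad)).
It fails at once if something else on the bench is moved by more than 30 mm (distance of any of standard_a, standard_b, vee_block, bushing, pen, screwdriver from where it was at the start of the episode above 0.03 m).
It also fails if it takes over 38 s, if anything falls off the work surface, if the arm or the gripper's body presses on something with over 40 N, if the wrist force passes 120 N, or if a joint passes its speed limit or range.

## Working session

There is one attempt and no reset: what is moved stays moved. The work goes in short steps, Python scripts to look and compute and a tool call to move; the robot and the scene stay as the last step left them, time stands still between calls to the robot, and variables do not carry over. Pictures are saved under pics/ and viewed, and the job is handed in when it is done.

Besides the shell and the picture viewer there is one more tool, called after "Call:" as name([rows], argument=value, ...), one row to a line, values as JSON. servo_tool: Moves the arm, as the interface text tells. Its arguments: {"type":"object","properties":{"rows":{"type":"array"},"grip":{"type":"number"},"squeeze":{"type":"number"}},"required":["rows"]}

```bash
mkdir -p pics; python3 - <<'E'
from workcell import bot
import cv2,pickle,numpy as np
s=bot.observe();print({k:np.round(v,3) for k,v in s.items()})
d={}
for n in ["scene","top","wrist"]:
    f=bot.grab_frame(n);d[n]=f;cv2.imwrite(f"pics/{n}0.png",f["image"][:,:,::-1])
    print(n,{k:np.round(v,3).tolist() for k,v in f.items() if k!="image"})
d['s']=s
pickle.dump(d,open("f0.pkl","wb"));print(bot.grip_point_offset)
E
```

```text
{'clock': np.float64(0.0), 'qpos': array([ 1.115,  0.522, -0.036,  1.6  ,  0.021,  1.021, -0.113]), 'qd': array([-0.   ,  0.001, -0.   , -0.   ,  0.   ,  0.   ,  0.001]), 'joint_efforts': array([-1.0000e-03, -9.2711e+01,  1.9800e+00, -3.6993e+01,  1.8000e-02,
        8.0000e-03,  0.0000e+00]), 'position': array([ 0.235, -0.579,  0.231]), 'tool_rot': array([-3.14 ,  0.   ,  0.386]), 'force': array([ 0.324, -0.09 , -0.116]), 'moment': array([-0.014,  0.019, -0.014]), 'grip_width': np.float64(0.085)}
scene {'K': [[395.403, 0.0, 324.388], [0.0, 395.403, 197.924], [0.0, 0.0, 1.0]], 'dist': [0.028, 0.0, 0.0, 0.0, 0.0], 'R': [[-0.044, 0.999, 0.003], [0.721, 0.034, -0.692], [-0.691, -0.028, -0.722]], 't': [0.034, -0.364, 1.541]}
top {'K': [[392.059, 0.0, 320.471], [0.0, 392.059, 199.034], [0.0, 0.0, 1.0]], 'dist': [-0.089, 0.0, 0.0, 0.0, 0.0], 'R': [[0.016, -1.0, -0.004], [-0.985, -0.015, -0.17], [0.17, 0.007, -0.985]], 't': [-0.005, 0.588, 1.141]}
wrist {'K': [[300.925, 0.0, 313.536], [0.0, 300.925, 197.567], [0.0, 0.0, 1.0]], 'dist': [-0.038, 0.0, 0.0, 0.0, 0.0], 'mount': [[-0.001, -0.964, -0.265, 0.066], [1.0, -0.0, -0.001, -0.001], [0.001, -0.265, 0.964, -0.143], [0.0, 0.0, 0.0, 1.0]]}
0.0187
```

View pics/top0.png

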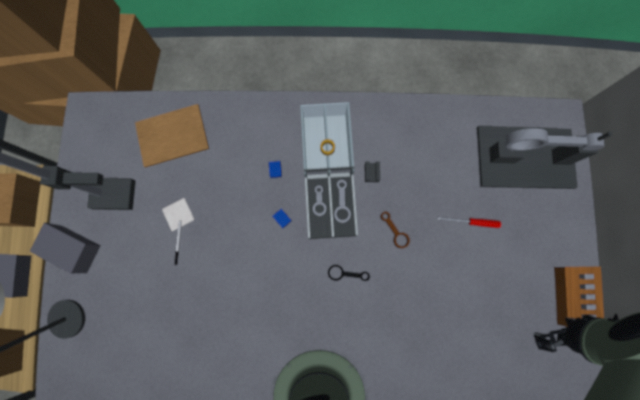

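View pics/scene0.png

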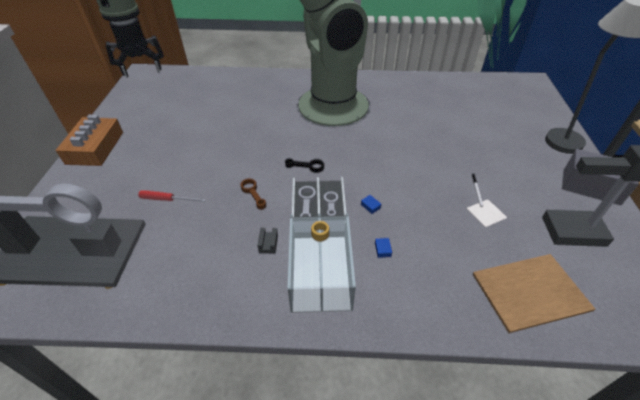

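The top view shows the box at about (330,170) with its mouth towards the robot. The longer rod is in the right lane at about (342,200) and the shorter one in the left lane at about (319,200). I'll enlarge the crops before measuring.

```bash
python3 - <<'E'
import pickle,cv2
d=pickle.load(open("f0.pkl","rb"))
im=d["top"]["image"][90:250,290:370,::-1];cv2.imwrite("pics/topc.png",cv2.resize(im,None,fx=3.7,fy=3.7,interpolation=cv2.INTER_CUBIC))
im=d["scene"]["image"][165:320,240:400,::-1];cv2.imwrite("pics/scenec.png",cv2.resize(im,None,fx=3.8,fy=3.8,interpolation=cv2.INTER_CUBIC))
E
```

```text
(no output)
```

View pics/topc.png

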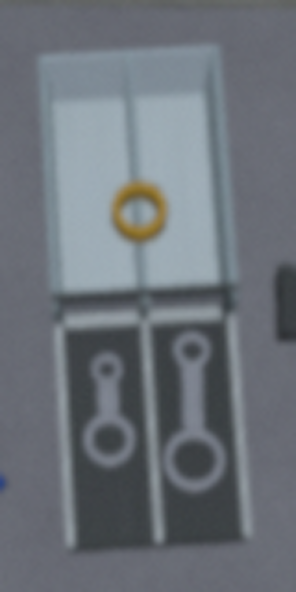

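View pics/scenec.png

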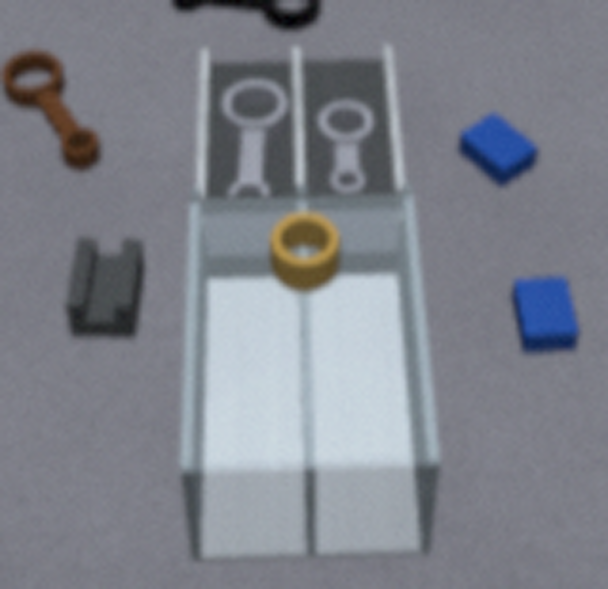

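The long rod is confirmed in the right lane. Next I'll measure the deck, rails and rods.

```bash
cat > h.py <<'E'
import numpy as np,cv2,pickle
def ray(f,uv,z,pose=None):
    uv=np.asarray(uv,float).reshape(-1,1,2)
    n=cv2.undistortPoints(uv,f["K"],f["dist"]).reshape(-1,2)
    d=np.c_[n,np.ones(len(n))]
    if pose is None: R=f["R"];t=f["t"];C=-R.T@t;D=d@R
    else:
        M=pose@f["mount"];C=M[:3,3];D=d@M[:3,:3].T
    return C+D*((z-C[2])/D[:,2])[:,None]
def pr(f,X):
    return cv2.projectPoints(np.asarray(X,float),cv2.Rodrigues(f["R"])[0],f["t"],f["K"],f["dist"])[0].reshape(-1,2)
E
python3 - <<'E'
from h import *
d=pickle.load(open("f0.pkl","rb"));f=d["top"]
im=f["image"];hsv=cv2.cvtColor(im,cv2.COLOR_RGB2HSV)
g=im.max(2).astype(int)
np.set_printoptions(linewidth=250)
print(g[195,296:364]);print(g[215,296:364]);print(g[165:245,318]);print(g[165:245,341])
sub=np.zeros_like(g,np.uint8);sub[176:242,300:362]=(g[176:242,300:362]<80)
n,l,st,c=cv2.connectedComponentsWithStats(sub)
for i in range(1,n):
    if st[i,4]>200:
        m=(l==i).astype(np.uint8)
        h=cv2.convexHull(cv2.findContours(m,0,1)[0][0])
        r=cv2.approxPolyDP(h,3,True)[:,0];print(st[i],r.tolist());print(ray(f,r,.045).round(4).tolist())
E
```

```text
[116 116 115 115 116 115 116 117 121 137 153 144 105  75  69  70  71  68  71  86 112 135 142 140 137 120  92  73  68  70  70  71  93 128 144 124  89  70  66  68  67  69  83 112 135 143 142 138 119  90  70  67  67  66  68  76 111 150 156 133 120 116
 118 118 118 117 117 117]
[115 116 116 115 115 114 115 116 115 117 134 155 148 109  76  70  68  71  75  84  96 108 118 122 121 110 100  88  75  70  67  70  71  85 118 144 135 109 114 127 118  91  73  68  67  67  67  68  67  67  71  87 113 126 112  85  75  92 127 148 142 126
 117 116 115 116 115 115]
[181 180 169 139  98  74  80  93 109 136 159 159 143 112  83  71  69  69  70  82 105 124 121  99  81  82 104 125 136 138 142 144 144 144 143 142 141 141 137 116  92  74  69  69  69  69  77  95 121 132 118  92  74  72  70  70  71  71  70  71  69  71
  70  70  70  69  69  69  70  69  69  68  70  86 104 113 116 117 116 116]
[173 153 116  82  74  83  99 118 142 159 155 133  99  82 100 124 126 107  84  72  74  89 116 134 143 143 144 143 143 143 143 144 143 142 142 141 143 143 143 142 140 140 134 117  90  74  66  67  68  68  67  68  69  75 101 123 130 111  86  73  67  68
  69  68  68  67  68  68  66  66  66  73  93 110 115 119 118 116 116 114]
[308 179  23  60 771] [[326, 179], [330, 236], [312, 238], [308, 181]]
[[0.6515, -0.0112, 0.045], [0.4764, -0.0257, 0.045], [0.4695, 0.0283, 0.045], [0.6444, 0.0441, 0.045]]
[335 178  20  59 452] [[349, 178], [354, 235], [335, 236], [343, 178]]
[[0.6558, -0.082, 0.045], [0.4805, -0.0978, 0.045], [0.4766, -0.0407, 0.045], [0.6555, -0.0635, 0.045]]
```

```bash
python3 - <<'E'
from h import *
d=pickle.load(open("f0.pkl","rb"));f=d["top"]
print("cam",-f["R"].T@f["t"])
L=ray(f,[[306.2,195],[307.4,215]],.06);M=ray(f,[[330,195],[331.4,215]],.06);R=ray(f,[[353.7,195],[355.3,215]],.06)
print(L,M,R)
for a in (L,M,R): v=a[0]-a[1];print("yaw",np.arctan2(v[1],v[0]), )
print("spacing",np.linalg.norm(L[0]-M[0]),np.linalg.norm(R[0]-M[0]))
print("front edge",ray(f,[[318,238.5],[341,237]],.045))
# rods
g=cv2.GaussianBlur(f["image"],(0,0),.6).max(2).astype(int)
for nm,(u0,u1,v0,v1) in {"short":(309,328,182,237),"long":(332,353,178.0,236)}.items():
    u0,u1,v0,v1=map(int,(u0,u1,v0,v1))
    sub=np.zeros_like(g,np.uint8);sub[v0:v1,u0:u1]=g[v0:v1,u0:u1]>98
    n,l,st,c=cv2.connectedComponentsWithStats(sub)
    for i in range(1,n):
        print(nm,st[i],c[i])
    print(sub[v0:v1,u0:u1].astype(str).tolist().__len__())
    if nm=="long":
        for r in sub[v0:v1,u0:u1]: print(''.join('.#'[x] for x in r))
E
```

```text
cam [ 0.38562305 -0.00362667  1.22405721]
[[0.59774501 0.04796716 0.06      ]
 [0.53696534 0.04301674 0.06      ]] [[ 0.59885317 -0.02386933  0.06      ]
 [ 0.53809172 -0.02879815  0.06      ]] [[ 0.59996502 -0.09542178  0.06      ]
 [ 0.53918184 -0.10034058  0.06      ]]
yaw 0.08126929508751007
yaw 0.08094037337364844
yaw 0.08074770613361233
spacing 0.07184503646181557 0.07156109407587409
front edge [[ 0.46830027  0.0102599   0.045     ]
 [ 0.47387389 -0.05874975  0.045     ]]
short [312 185  15  31 225] [318.76444444 201.00444444]
short [309 211   2  26  35] [309.25714286 225.68571429]
55
long [332 179  19  57 384] [340.10416667 205.17708333]
long [351 178   2  23  32] [351.71875 187.03125]
58
...................##
.........##........##
.......######......##
......########.....##
.....##########....##
.....###....###....##
.....###....###....##
.....###....###....##
.....####..####....##
......########......#
......########......#
.......######.......#
.......######.......#
.......######.......#
.......######.......#
.......######.......#
.......######.......#
.......######.......#
[... 180 characters left out ...]
....######........
#......#######.......
#.....#########......
#....###########.....
#...#############....
#..#####....######...
#..####.......####...
######.........####..
#####...........###..
#####...........###..
#####...........###..
#####...........###..
######..........###..
######.........####..
##.####.......####...
##..#############....
##...###########.....
##....#########......
##......#####........
##...................
##...................
##...................
##...................
##...................
##...................
##...................
###..................
###..................
###..................
###..................
###..................
###..................
```

```bash
cat >> h.py <<'E'
YAW=.081;O=np.array([.6657,-.0184,0.]);c,s=np.cos(YAW),np.sin(YAW)
RC=np.array([[c,-s,0],[s,c,0],[0,0,1.]])
def ch(X): return (np.asarray(X)-O)@RC
def wo(X): return np.asarray(X)@RC.T+O
E
python3 - <<'E'
from h import *
d=pickle.load(open("f0.pkl","rb"));f=d["top"];S=d["scene"]
print("long rear,bigC,smallC,front",(ch(ray(f,[[342.5,222.5],[342.3,214],[341.3,183.4],[341.3,178.7]],.065))*1000).round(1).tolist())
print("short c-ish",(ch(ray(f,[[318.7,201]],.065))*1000).round(1))
print("bushing",(ch(ray(f,[[327.3,147]],.136))*1000).round(1), (ch(ray(f,[[327.3,147]],.108))*1000).round(1))
# predicted positions overlays for check
P=wo(np.array([[-.195,y,.045] for y in(-.071,0,.071)]+[[.0,y,.105] for y in (-.071,0,.071)]+[[.205,y,.108] for y in(-.071,.071)]+[[-.195,y,.06] for y in(-.071,0,.071)]))
for n,(u0,v0,w,h,k) in {"top":(290,90,80,160,3.7),"scene":(240,165,160,155,3.8)}.items():
    F=d[n];im=cv2.resize(F["image"][v0:v0+h,u0:u0+w,::-1],None,fx=k,fy=k,interpolation=cv2.INTER_CUBIC)
    for p in pr(F,P): cv2.circle(im,tuple(np.round((p-[u0,v0]+.5)*k-.5).astype(int).tolist()),3,(0,0,255),1)
    cv2.imwrite(f"pics/ov_{n}.png",im)
g=cv2.hconcat([cv2.resize(cv2.imread("pics/ov_top.png"),(296,589)),cv2.resize(cv2.imread("pics/ov_scene.png"),(490,589))]);cv2.imwrite("pics/ov.png",g)
print("pre pose", wo([-.185,-.0355,.1]), wo([-.185,-.0355,.05]))
# scene: bush top centre
print("bush scene",(ch(ray(S,[[240+305/3.8,165+235/3.8]],.136))*1000).round(1))
print("long rod scene big eye c",(ch(ray(S,[[240+255/3.8,165+104/3.8]],.065))*1000).round(1))
E
```

```text
long rear,bigC,smallC,front [[-153.2, -31.2, 65.0], [-127.8, -32.5, 65.0], [-34.7, -36.4, 65.0], [-20.2, -37.5, 65.0]]
short c-ish [[-84.   35.2  65. ]]
bushing [[ 60.2   0.4 136. ]] [[ 68.9  -0.5 108. ]]
pre pose [ 0.48417892 -0.06875223  0.1       ] [ 0.48417892 -0.06875223  0.05      ]
bush scene [[ 65.1   1.5 136. ]]
long rod scene big eye c [[-120.8  -30.5   65. ]]
```

View pics/ov.png

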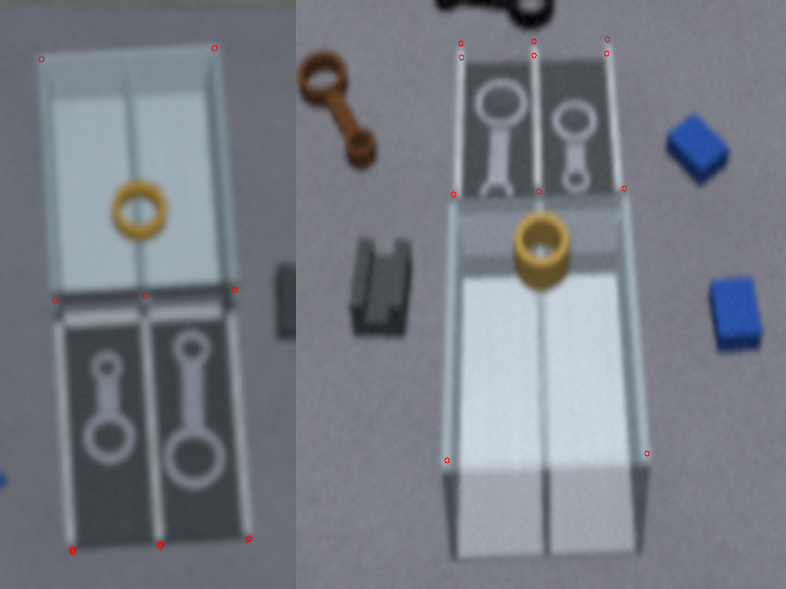

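Call:
servo_tool([
  [[3.5,-3.5,0,0,0,0],[3.5,-3.5,0,0,0,0],[3.5,-3.5,0,0,0,0],[3.5,-3.5,0,0,0,0],[3.5,-3.5,0,0,0,0]],
], grip=-1)

```text
clock: 0.78
position: [0.3319, -0.3495, 0.2313]
tool_rot: [3.142, -0.0, 0.386]
force: [0.8, -0.0, -0.6]
grip_width: 0.0001
```

Call:
servo_tool([
  [[3.5,-3.5,0,0,0,0],[3.5,-3.5,0,0,0,0],[3.5,-3.5,0,0,0,0],[3.5,-3.5,0,0,0,0],[3.5,-3.5,0,0,0,0]],
])

```text
clock: 1.4
position: [0.4281, -0.1216, 0.2314]
tool_rot: [3.141, -0.0, 0.386]
force: [0.7, 0.0, -0.2]
grip_width: 0.0001
```

Call:
servo_tool([
  [[0,0,0,0,0,8.75],[0,0,0,0,0,8.75],[0,0,0,0,0,0]],
])

```text
clock: 1.78
position: [0.4277, -0.123, 0.2312]
tool_rot: [3.142, 0.0, 0.081]
force: [-0.1, -0.0, -0.9]
grip_width: -0.0001
```

Call:
servo_tool([
  [[1.5,-2.5,0,0,0,0],[1.5,-2.5,0,0,0,0],[0,0,0,0,0,0]],
])

```text
clock: 2.15
position: [0.4542, -0.0693, 0.2312]
tool_rot: [-3.141, -0.0, 0.087]
force: [-0.5, -0.3, 0.1]
grip_width: 0.0002
```

```bash
python3 - <<'E'
from workcell import bot
import cv2,pickle,numpy as np
s=bot.observe();f=bot.grab_frame("wrist");f2=bot.grab_frame("top");pickle.dump((s,f,f2),open("f1.pkl","wb"))
cv2.imwrite("pics/w1.png",f["image"][:,:,::-1]);print(s["position"],s["tool_rot"])
E
```

```text
[ 0.45421573 -0.06929104  0.23122511] [-3.14096017e+00 -1.89533047e-04  8.66996714e-02]
```

View pics/w1.png

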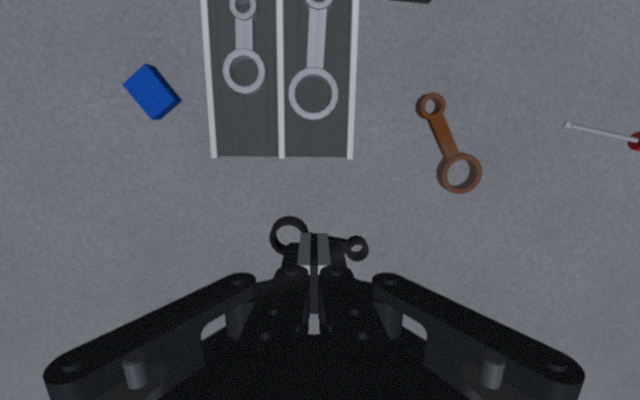

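The wrist picture shows the deck's front edge at v≈157 and rails at u≈212, 281 and 350. The long rod's big eye is centred near (313,93), with its rear edge at v≈118. The short rod is at (244,72) and the fingertips at (315,235).

```bash
python3 - <<'E'
from h import *
from scipy.spatial.transform import Rotation as Ro
s,f,_=pickle.load(open("f1.pkl","rb"))
T=np.eye(4);T[:3,:3]=Ro.from_euler("xyz",s["tool_rot"]).as_matrix();T[:3,3]=s["position"]
im=f["image"];g=im.max(2).astype(int)
np.set_printoptions(linewidth=250)
print(g[145:165,250],g[145:165,320]);print(g[100:130,313]);print(g[90:100,280:345][3]); print(g[130,205:217],g[130,274:288],g[130,344:360])
E=ray(f,[[250,156.8],[320,156.8]],.045,T);print("front edge z.045",E,ch(E)*1000)
r=ray(f,[[313.5,118.5],[313.5,93],[318,3]],.065,T);print("rod rear,C,small",r,ch(r)*1000)
rl=ray(f,[[213,150],[281.7,150],[351,150],[203,10],[280,10],[357,10]],.06,T);print("rails",ch(rl)*1000)
E
```

```text
[ 75  73  74  76  68  75  71  71  70  70  79  95 115 118 117 119 121 123 120 123] [ 69  75  70  71  71  76  73  71  73  69  68  80 107 115 119 118 116 118 126 121]
[ 72  67  68  74  71  70  74  71  69  75  70  74  91 131 155 162 161 162 160 122  91  68  74  75  67  71  72  73  72  71]
[181 180 180 152 100  79  72  79 111 143 154 159 158 153 131  92  71  65  69  71  75  67  69  74  69  70  72  72  72  68  69  67  71  70  74  65  73  74  72  71  73  71  71  73  75  75  69  73  69  72  68  98 140 157 150 152 152 137 100  76  69  72
  75  71  72]
[118 119 119 124 149 169 173 174 172 159 120  76] [ 73  73  68  89 141 171 182 178 180 172 124  81  71  70] [ 75  73  75 108 157 176 179 177 174 164 135 128 128 123 130 124]
front edge z.045 [[ 0.47009413  0.0032681   0.045     ]
 [ 0.47664105 -0.07322733  0.045     ]] [[-193.21133304   37.42381433   45.        ]
 [-192.8752367   -39.35053616   45.        ]]
rod rear,C,small [[ 0.51679586 -0.06265801  0.065     ]
 [ 0.54095028 -0.06057347  0.065     ]
 [ 0.62025666 -0.05787497  0.065     ]] [[-151.99690437  -32.06484722   65.        ]
 [-127.75301947  -31.9415188    65.        ]
 [ -48.48832689  -35.6686574    65.        ]]
rails [[-1.84177111e+02  7.26893655e+01  6.00000000e+01]
 [-1.83985391e+02  8.40650063e-01  6.00000000e+01]
 [-1.83594424e+02 -7.11902774e+01  6.00000000e+01]
 [-5.24475337e+01  7.25390740e+01  6.00000000e+01]
 [-5.29070958e+01 -1.44452044e-01  6.00000000e+01]
 [-5.25237082e+01 -7.23260269e+01  6.00000000e+01]]
```

Call:
servo_tool([
  [[0,0,0,0,9,0],[0,0,0,0,9,0],[-0.17,0,3.36,0,0,0],[-0.17,0,3.36,0,0,0],[0,0,0,0,0,0]],
])

```text
clock: 2.88
position: [0.47, -0.0699, 0.1648]
tool_rot: [-3.141, -0.311, 0.081]
force: [0.7, -0.3, 0.5]
grip_width: -0.0001
```

Call:
servo_tool([
  [[-0.17,0,3.36,0,0,0],[-0.17,0,3.36,0,0,0],[0,0,0,0,0,0]],
])

```text
clock: 3.25
position: [0.481, -0.0722, 0.1199]
tool_rot: [3.131, -0.304, 0.082]
force: [-0.3, -0.3, -0.0]
grip_width: -0.0001
```

```bash
sed -i 's/O=np.array.*;c,s/O=np.array([.6677,-.018,0.]);c,s/' h.py; sed -i 's/;c,s=/\nc,s=/' h.py; cat > st.py <<'E'
from h import *
from workcell import bot
from scipy.spatial.transform import Rotation as Ro
o=bot.observe();R=RC.T@Ro.from_euler("xyz",o["tool_rot"]).as_matrix()
p=ch(o["position"])*1000
print(round(float(o["clock"]),2),"tcp chute mm",p.round(1),"tool z",R[:,2].round(3),"tool x",R[:,0].round(3),"toe",(p+R@[11,0,0]).round(1),"F",o["force"].round(1))
E
python3 st.py
```

```text
3.25 tcp chute mm [-190.5  -38.9  119.9] tool z [ 0.299 -0.01  -0.954] tool x [0.954 0.001 0.299] toe [-180.   -38.9  123.2] F [-0.3 -0.3 -0. ]
```

Call:
servo_tool([
  [[-0.3,-0.15,1.5,0,0,0],[-0.3,-0.15,1.5,0,0,0],[-0.3,-0.1,1.5,0,0,0],[0,0,0,0,0,0]],
])

```text
clock: 3.75
position: [0.4863, -0.0702, 0.0808]
tool_rot: [3.13, -0.299, 0.082]
force: [-0.7, -0.5, 0.1]
grip_width: 0.0001
```

```bash
python3 st.py
```

```text
3.75 tcp chute mm [-185.   -37.4   80.8] tool z [ 0.295 -0.011 -0.955] tool x [0.956 0.001 0.295] toe [-174.5  -37.4   84.1] F [-0.7 -0.5  0.1]
```

Call:
servo_tool([
  [[-0.3,-0.2,1.0,0,0,0],[-0.2,-0.2,0.9,0,0,0],[-0.2,-0.2,0.7,0,0,0],[0,0,0,0,0,0],[0,0,0,0,0,0]],
])

```text
clock: 4.38
position: [0.4924, -0.0668, 0.0645]
tool_rot: [3.138, -0.28, 0.084]
force: [0.6, -0.6, -0.1]
grip_width: -0.0001
```

```bash
python3 st.py; python3 - <<'E'
from workcell import bot
import cv2,pickle,numpy as np
s=bot.observe();f=bot.grab_frame("wrist");f2=bot.grab_frame("top");
cv2.imwrite("pics/w2.png",f["image"][:,:,::-1]);cv2.imwrite("pics/t2.png",cv2.resize(f2["image"][90:250,290:370,::-1],None,fx=3.7,fy=3.7,interpolation=cv2.INTER_CUBIC))
E
```

```text
4.38 tcp chute mm [-178.7  -34.4   64.5] tool z [ 0.277 -0.003 -0.961] tool x [0.961 0.003 0.277] toe [-168.1  -34.4   67.5] F [ 0.6 -0.6 -0.1]
```

View pics/w2.png

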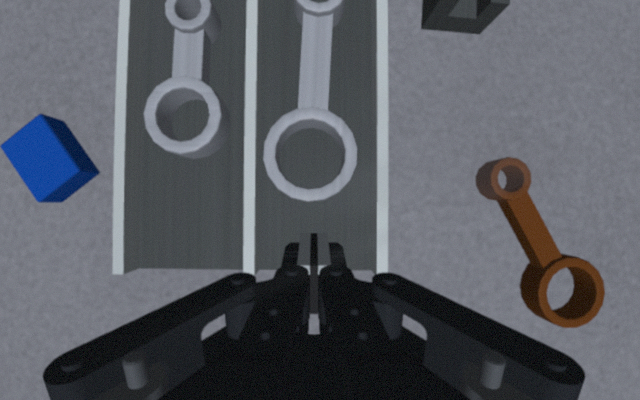

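```bash
python3 - <<'E'
from workcell import bot
s=bot.observe();print(s["qpos"].round(3),s["force"].round(2),s["tool_rot"].round(3),s["position"].round(4))
E
```

```text
[ 0.305  0.542 -0.34   2.268  1.093  0.162 -2.519] [ 0.12 -0.33 -0.41] [ 3.138 -0.28   0.084] [ 0.4924 -0.0668  0.0645]
```

Joints 6 and 7 have run to their limits, because this tilt is not reachable so close to the base. I'll raise and stand the tool upright, then tilt later when the arm is further out.

Call:
servo_tool([
  [[0.5,0,-2,0,-4,0],[0.5,0,-2,0,-4,0],[0.5,0,-2,0,-4,0],[1,0,-2,0,-4,0],[0,0,0,0,0,0]],
])

```text
clock: 5.1
position: [0.5054, -0.0672, 0.1413]
tool_rot: [3.132, -0.025, 0.079]
force: [0.1, 0.4, -0.2]
grip_width: -0.0001
```

```bash
echo 'print("q",o["qpos"].round(2))'>>st.py; python3 st.py
```

```text
5.1 tcp chute mm [-165.8  -35.9  141.3] tool z [ 0.025 -0.01  -1.   ] tool x [ 1.    -0.002  0.025] toe [-154.8  -35.9  141.6] F [ 0.1  0.4 -0.2]
q [ 0.6   0.56 -0.79  1.98  0.57  0.81 -2.01]
```

Call:
servo_tool([
  [[-0.3,-0.05,1.8,0,0,0],[-0.3,-0.05,1.8,0,0,0],[-0.3,-0.05,1.8,0,0,0],[-0.3,0,1.8,0,0,0],[0,0,0,0,0,0]],
])

```text
clock: 5.72
position: [0.4925, -0.0671, 0.0664]
tool_rot: [3.132, -0.021, 0.08]
force: [-0.1, -1.3, 0.1]
grip_width: 0.0003
```

```bash
python3 st.py
```

```text
5.72 tcp chute mm [-178.6  -34.8   66.4] tool z [ 0.021 -0.009 -1.   ] tool x [ 1.    -0.001  0.021] toe [-167.6  -34.8   66.7] F [-0.1 -1.3  0.1]
q [ 0.52  0.66 -0.69  2.05  0.71  0.66 -2.13]
```

Call:
servo_tool([
  [[-0.1,-0.05,0.7,0,0,0],[0,0,0.6,0,0,0],[0,0,0.4,0,0,0],[0,0,0,0,0,0]],
])

```text
clock: 6.22
position: [0.4928, -0.067, 0.0507]
tool_rot: [3.132, -0.023, 0.08]
force: [-0.2, 1.0, -0.1]
grip_width: -0.0001
```

```bash
python3 st.py; python3 - <<'E'
from workcell import bot
import cv2
f=bot.grab_frame("wrist")
cv2.imwrite("pics/w3.png",f["image"][:,:,::-1])
E
```

```text
6.22 tcp chute mm [-178.3  -34.7   50.7] tool z [ 0.023 -0.01  -1.   ] tool x [ 1.    -0.001  0.023] toe [-167.3  -34.7   51. ] F [-0.2  1.  -0.1]
q [ 0.5   0.68 -0.66  2.06  0.74  0.62 -2.16]
```

View pics/w3.png

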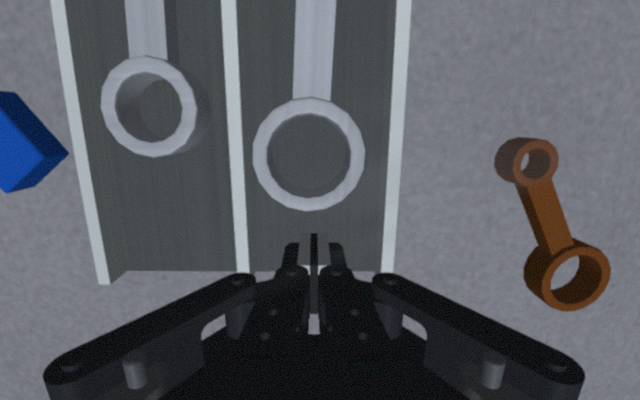

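The fingertips are in the right lane behind the big eye, which is centred at (308,153) with its rear at v≈210. Now I'll push.

Call:
servo_tool([
  [[0.4,0,0,0,0,0],[0.4,0,0,0,0,0],[0.4,0,0,0,0,0],[0.4,0,0,0,0,0],[0.4,0,0,0,0,0]],
])

```text
clock: 6.9
position: [0.5128, -0.0655, 0.0513]
tool_rot: [3.132, -0.023, 0.08]
force: [-1.6, -1.1, -0.9]
grip_width: -0.0001
```

Call:
servo_tool([
  [[0.4,0,0,0,1,0],[0.4,0,0,0,1,0],[0.4,0,0,0,1,0],[0.4,0,0,0,1,0],[0.4,0,0,0,1,0]],
])

```text
clock: 7.52
position: [0.5328, -0.0639, 0.0525]
tool_rot: [3.132, -0.111, 0.081]
force: [-0.8, 0.2, -1.1]
grip_width: 0.0001
```

```bash
python3 st.py
```

```text
7.53 tcp chute mm [-138.1  -34.8   52.5] tool z [ 0.111 -0.01  -0.994] tool x [ 0.994 -0.     0.111] toe [-127.2  -34.8   53.8] F [-0.8  0.2 -1.1]
q [ 0.48  0.69 -0.63  2.03  0.8   0.55 -2.21]
```

Call:
servo_tool([
  [[0.4,0,0.07,0,0,0],[0.4,0,0.07,0,0,0],[0.4,0,0.07,0,0,0],[0.4,0,0.07,0,0,0],[0.4,0,0.07,0,0,0]],
])

```text
clock: 8.15
position: [0.5531, -0.0623, 0.0512]
tool_rot: [3.132, -0.11, 0.081]
force: [-3.5, -0.9, 1.7]
grip_width: -0.0004
```

```bash
python3 st.py; python3 - <<'E'
from workcell import bot
import cv2
f=bot.grab_frame("wrist")
cv2.imwrite("pics/w4.png",f["image"][:,:,::-1])
E
```

```text
8.15 tcp chute mm [-117.8  -34.8   51.2] tool z [ 0.11  -0.01  -0.994] tool x [ 0.994 -0.     0.11 ] toe [-106.9  -34.8   52.4] F [-3.5 -0.9  1.7]
q [ 0.47  0.71 -0.64  1.98  0.79  0.58 -2.19]
```

View pics/w4.png

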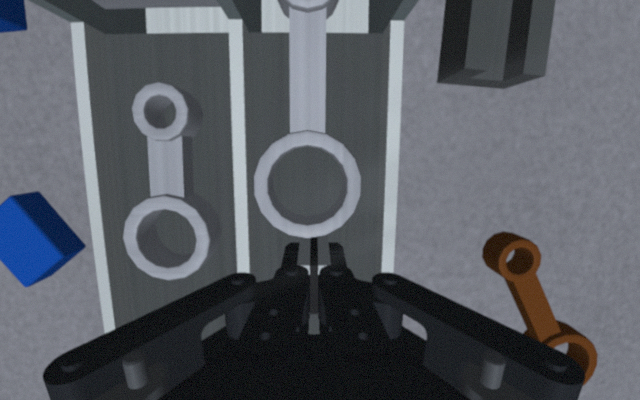

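The rod is in firm contact, with its big eye rear at (308,237), and its front is now under the bar pushing the flap. Continuing, with the tilt growing gradually.

Call:
servo_tool([
  [[0.4,-0.03,0.05,0,1,0],[0.4,-0.03,0.05,0,1,0],[0.4,-0.03,0.06,0,1,0],[0.4,-0.03,0.07,0,1,0],[0.4,-0.03,0.07,0,1,0]],
])

```text
clock: 8.82
position: [0.5732, -0.0591, 0.0512]
tool_rot: [3.131, -0.199, 0.082]
force: [-2.5, -0.4, 1.1]
grip_width: 0.0
```

```bash
python3 st.py
```

```text
8.82 tcp chute mm [-97.6 -33.3  51.2] tool z [ 0.198 -0.01  -0.98 ] tool x [0.98  0.001 0.198] toe [-86.8 -33.3  53.4] F [-2.5 -0.4  1.1]
q [ 0.43  0.7  -0.58  2.    0.88  0.47 -2.27]
```

Call:
servo_tool([
  [[0.39,0,0.08,0,0,0],[0.39,0,0.08,0,0,0],[0.39,0,0.08,0,0,0],[0.39,0,0.08,0,0,0],[0.39,0,0.08,0,0,0]],
])

```text
clock: 9.45
position: [0.593, -0.0575, 0.051]
tool_rot: [3.132, -0.197, 0.082]
force: [-4.0, 0.2, 2.2]
grip_width: -0.0
```

```bash
python3 st.py; python3 - <<'E'
from workcell import bot
import cv2
f=bot.grab_frame("wrist")
cv2.imwrite("pics/w5.png",f["image"][:,:,::-1])
E
```

```text
9.45 tcp chute mm [-77.7 -33.4  51. ] tool z [ 0.196 -0.01  -0.981] tool x [0.981 0.001 0.196] toe [-66.9 -33.4  53.1] F [-4.   0.2  2.2]
q [ 0.43  0.72 -0.6   1.95  0.86  0.5  -2.24]
```

View pics/w5.png

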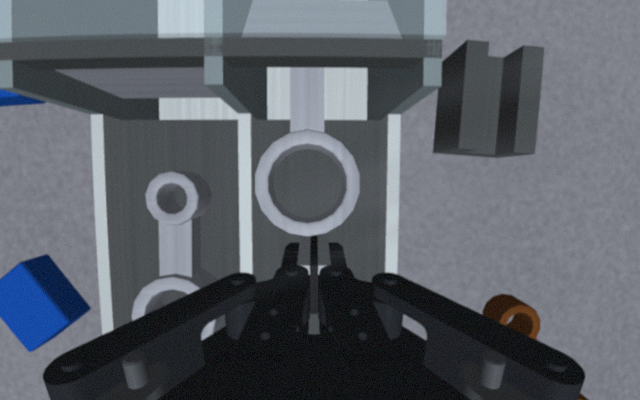

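The right flap is open with the rod still on the deck, and the rod is near its tipping point. Continuing.

Call:
servo_tool([
  [[0.39,0,0.08,0,0,0],[0.39,0,0.08,0,0,0],[0.39,0,0.08,0,0,0],[0.39,0,0.08,0,0,0],[0.39,0,0.08,0,0,0]],
])

```text
clock: 10.12
position: [0.6128, -0.056, 0.051]
tool_rot: [3.131, -0.198, 0.082]
force: [-3.4, -1.3, 2.9]
grip_width: 0.0002
```

```bash
python3 st.py; python3 - <<'E'
from workcell import bot
import cv2
f=bot.grab_frame("wrist")
cv2.imwrite("pics/w6.png",f["image"][:,:,::-1])
E
```

```text
10.12 tcp chute mm [-57.8 -33.4  51. ] tool z [ 0.196 -0.01  -0.98 ] tool x [0.981 0.001 0.196] toe [-47.  -33.4  53.1] F [-3.4 -1.3  2.9]
q [ 0.43  0.75 -0.61  1.9   0.84  0.54 -2.22]
```

View pics/w6.png

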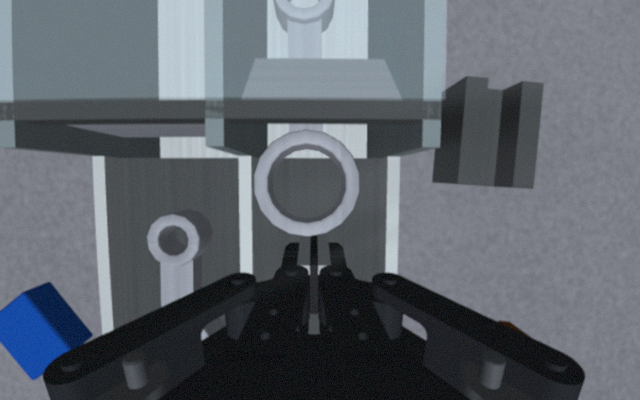

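The rod is still flat because its heavy end is to the rear. The flap rests on the shank, and the big eye is at (307,183) just before the step. Continuing with more tilt.

Call:
servo_tool([
  [[0.38,0,0.09,0,1,0],[0.38,0,0.09,0,1,0],[0.38,0,0.1,0,1,0],[0.38,0,0.1,0,1,0],[0.38,0,0.11,0,1,0]],
])

```text
clock: 10.8
position: [0.6323, -0.0544, 0.0505]
tool_rot: [3.131, -0.286, 0.083]
force: [-1.3, -0.0, 0.1]
grip_width: 0.0001
```

```bash
python3 st.py; python3 - <<'E'
from workcell import bot
import cv2
f=bot.grab_frame("wrist")
cv2.imwrite("pics/w7.png",f["image"][:,:,::-1])
E
```

```text
10.8 tcp chute mm [-38.2 -33.4  50.5] tool z [ 0.282 -0.01  -0.959] tool x [0.959 0.002 0.282] toe [-27.7 -33.4  53.6] F [-1.3 -0.   0.1]
q [ 0.38  0.73 -0.54  1.93  0.94  0.41 -2.32]
```

View pics/w7.png

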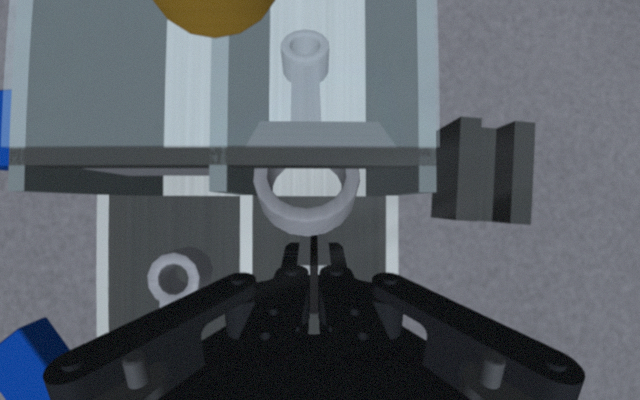

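The rod has tipped: its small eye is down on the box floor at (305,50), and its rear (307,235) is still on the deck. Pushing on.

Call:
servo_tool([
  [[0.38,0,0.12,0,0.3,0],[0.38,0,0.12,0,0.3,0],[0.38,0,0.12,0,0.3,0],[0.38,0,0.12,0,0.3,0]],
])

```text
clock: 11.35
position: [0.6483, -0.0532, 0.0503]
tool_rot: [3.131, -0.306, 0.083]
force: [-1.7, -0.2, -0.3]
grip_width: 0.0002
```

```bash
python3 st.py; python3 - <<'E'
from workcell import bot
import cv2
f=bot.grab_frame("wrist")
cv2.imwrite("pics/w8.png",f["image"][:,:,::-1])
E
```

```text
11.35 tcp chute mm [-22.2 -33.5  50.3] tool z [ 0.301 -0.01  -0.953] tool x [0.954 0.002 0.301] toe [-11.7 -33.5  53.6] F [-1.7 -0.2 -0.3]
q [ 0.37  0.74 -0.53  1.9   0.95  0.4  -2.33]
```

View pics/w8.png

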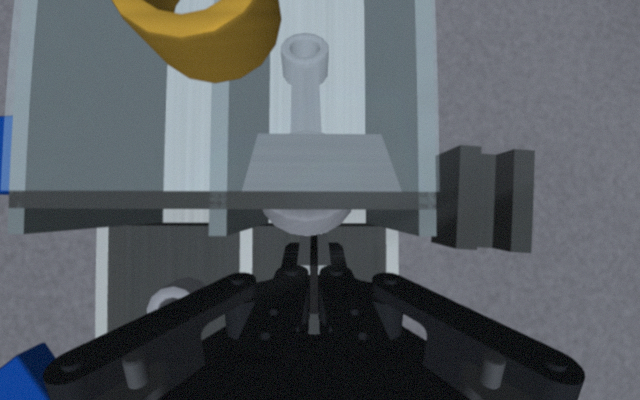

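Call:
servo_tool([
  [[0.29,0,0.1,0,0,0],[0.29,0,0.1,0,0,0],[0.29,0,0.1,0,0,0],[0.29,0,0.1,0,0,0]],
])

```text
clock: 11.9
position: [0.6604, -0.0522, 0.05]
tool_rot: [3.131, -0.306, 0.083]
force: [-0.3, 0.2, -1.5]
grip_width: 0.0003
```

```bash
python3 st.py; python3 - <<'E'
from workcell import bot
import cv2
f=bot.grab_frame("wrist")
cv2.imwrite("pics/w9.png",f["image"][:,:,::-1])
E
```

```text
11.9 tcp chute mm [-10.  -33.5  50. ] tool z [ 0.301 -0.01  -0.954] tool x [0.954 0.002 0.301] toe [  0.5 -33.5  53.3] F [-0.3  0.2 -1.5]
q [ 0.37  0.76 -0.54  1.87  0.94  0.42 -2.31]
```

View pics/w9.png

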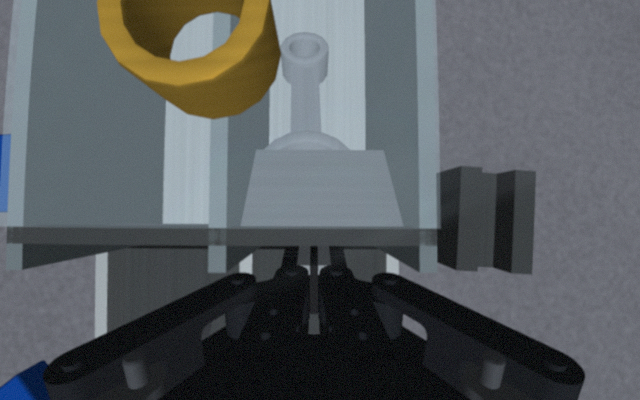

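```bash
python3 - <<'E'
from workcell import bot
import cv2
a=bot.grab_frame("scene")["image"][165:320,240:400,::-1]
b=bot.grab_frame("top")["image"][90:250,290:370,::-1]
cv2.imwrite("pics/st10.png",cv2.hconcat([cv2.resize(b,(295,590),interpolation=cv2.INTER_CUBIC),cv2.resize(a,(505,590),interpolation=cv2.INTER_CUBIC)]))
E
```

```text
(no output)
```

View pics/st10.png

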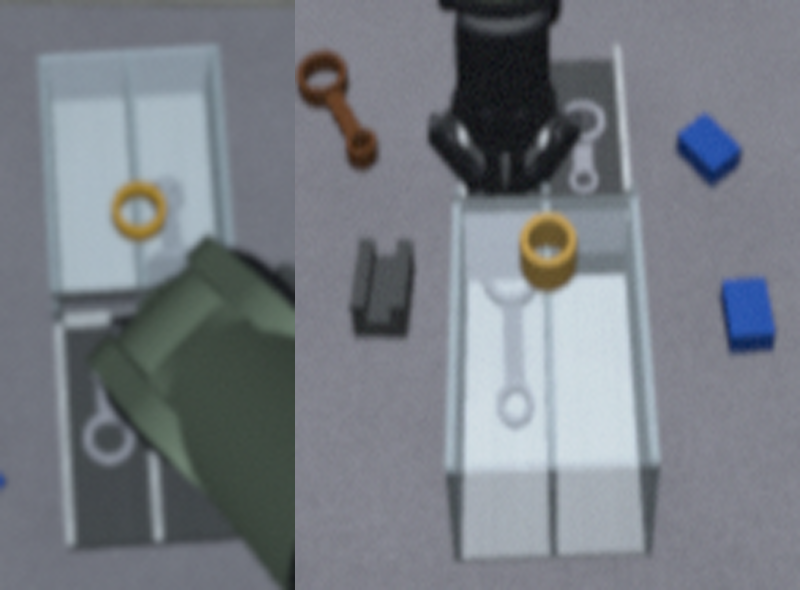

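```bash
python3 - <<'E'
from h import *
d=pickle.load(open("f0.pkl","rb"));S=d["scene"];T=d["top"]
k=505/160;k2=590/155
uv=[[240+(x-295)/k,165+y/k2] for x,y in [(515,407),(515,425),(511,303)]]
print(uv);print((ch(ray(S,uv,.025))*1000).round(1));print((ch(ray(S,uv,.05))*1000).round(1))
uv=[[290+x/3.69,90+y/3.69] for x,y in [(171,192),(171,178)]]
print((ch(ray(T,uv,.025))*1000).round(1))
E
```

```text
[[309.7029702970297, 271.9237288135593], [309.7029702970297, 276.6525423728814], [308.43564356435644, 244.60169491525423]]
[[114.9 -27.   25. ]
 [128.6 -27.1  25. ]
 [ 30.6 -29.4  25. ]]
[[131.3 -26.6  50. ]
 [144.5 -26.7  50. ]
 [ 49.5 -28.9  50. ]]
[[107.3 -33.5  25. ]
 [119.9 -34.4  25. ]]
```

Call:
servo_tool([
  [[0.19,0,0.06,0,0,0],[0.19,0,0.06,0,0,0],[0.19,0,0.06,0,0,0],[0,0,0,0,0,0]],
])

```text
clock: 12.55
position: [0.6635, -0.0521, 0.0486]
tool_rot: [3.13, -0.301, 0.083]
force: [-20.9, -1.2, 4.0]
grip_width: -0.0003
```

```bash
python3 st.py; python3 - <<'E'
from workcell import bot
import cv2
f=bot.grab_frame("wrist")["image"][:,:,::-1]
a=bot.grab_frame("scene")["image"][165:320,240:400,::-1]
cv2.imwrite("pics/w11.png",cv2.hconcat([cv2.resize(f[:,180:460],(400,571)),cv2.resize(a,(400,571),interpolation=cv2.INTER_CUBIC)]))
E
```

```text
12.55 tcp chute mm [ -7.  -33.7  48.6] tool z [ 0.296 -0.011 -0.955] tool x [0.955 0.002 0.296] toe [  3.5 -33.6  51.9] F [-20.9  -1.2   4. ]
q [ 0.37  0.77 -0.54  1.86  0.93  0.44 -2.3 ]
```

View pics/w11.png

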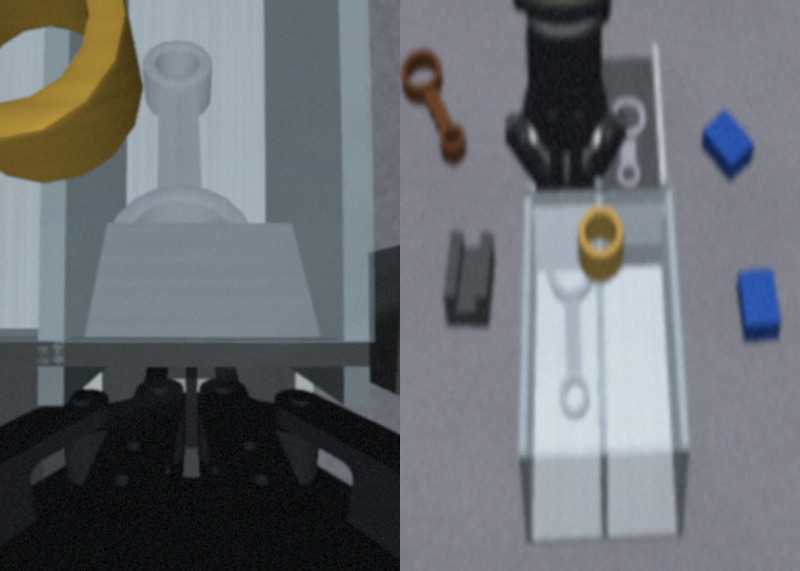

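The push met 21 N, so the finger has touched the bar. From the apparent size of the big eye (chord about 94 px, depth under 160 mm), the rod's rear still seems raised, probably resting on the fingertips. Its rear is already past the step, so I'll draw back quickly and look.

Call:
servo_tool([
  [[-2.9,0,-0.95,0,0,0],[-2.9,0,-0.95,0,0,0],[0,0,0,0,0,0]],
])

```text
clock: 13.02
position: [0.6041, -0.0569, 0.0509]
tool_rot: [3.13, -0.305, 0.083]
force: [1.0, 0.2, 0.5]
grip_width: -0.0002
```

```bash
python3 st.py; python3 - <<'E'
from workcell import bot
import cv2
f=bot.grab_frame("wrist")["image"][:,:,::-1]
a=bot.grab_frame("scene")["image"][165:320,240:400,::-1]
cv2.imwrite("pics/w12.png",cv2.hconcat([cv2.resize(f[:,180:460],(400,571)),cv2.resize(a,(400,571),interpolation=cv2.INTER_CUBIC)]))
E
```

```text
13.03 tcp chute mm [-66.5 -33.6  50.9] tool z [ 0.301 -0.011 -0.954] tool x [0.954 0.002 0.301] toe [-56.  -33.6  54.3] F [1.  0.2 0.5]
q [ 0.35  0.69 -0.47  2.02  1.01  0.32 -2.41]
```

View pics/w12.png

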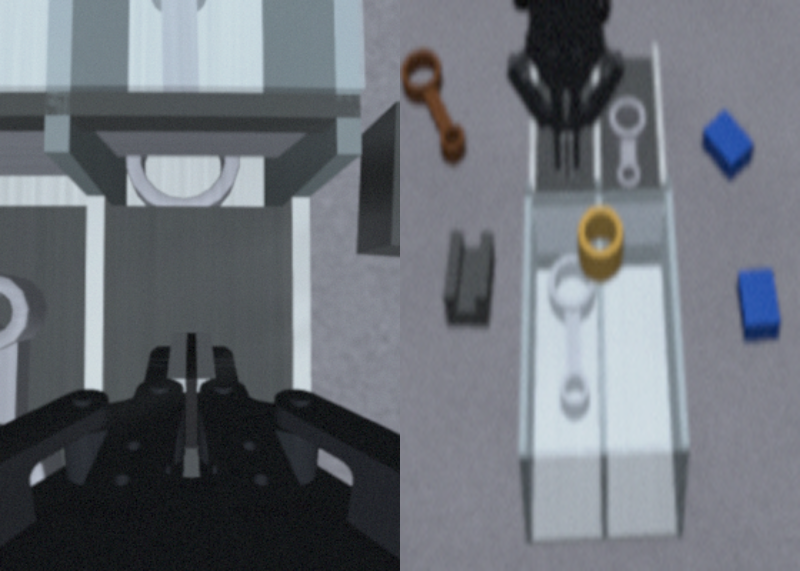

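The right flap now hangs shut. The big eye lies low, with its rear at (185,207) in the left half just past the deck edge, and the scene view shows the whole rod in the box. Withdrawing and raising the tool, then measuring again.

Call:
servo_tool([
  [[0,0,-2,0,-4,0],[0,0,-2.5,0,-4,0],[0,0,-3,0,-4,0],[0,0,-3,0,-4,0],[0,0,-2,0,0,0]],
])

```text
clock: 13.75
position: [0.5865, -0.0565, 0.1748]
tool_rot: [3.133, -0.029, 0.08]
force: [0.0, -0.4, -0.7]
grip_width: 0.0003
```

Call:
servo_tool([
  [[-1,0,0,0,0,0],[0,0,0,0,0,0]],
])

```text
clock: 14.0
position: [0.5741, -0.0582, 0.1725]
tool_rot: [3.131, -0.026, 0.08]
force: [0.3, -0.4, -1.1]
grip_width: 0.0001
```

```bash
python3 st.py; python3 - <<'E'
from workcell import bot
import cv2,pickle
s=bot.observe();F=bot.grab_frame("wrist");f=F["image"][:,:,::-1]
A=bot.grab_frame("scene");a=A["image"][165:320,240:400,::-1]
pickle.dump((s,F,A),open("f2.pkl","wb"))
cv2.imwrite("pics/w13.png",f)
cv2.imwrite("pics/s13.png",cv2.resize(a,None,fx=3.8,fy=3.8,interpolation=cv2.INTER_CUBIC))
E
```

```text
14.0 tcp chute mm [-96.6 -32.5 172.5] tool z [ 0.026 -0.011 -1.   ] tool x [ 1.    -0.001  0.026] toe [-85.6 -32.5 172.8] F [ 0.3 -0.4 -1.1]
q [ 0.55  0.62 -0.8   1.78  0.55  0.95 -1.97]
```

View pics/w13.png

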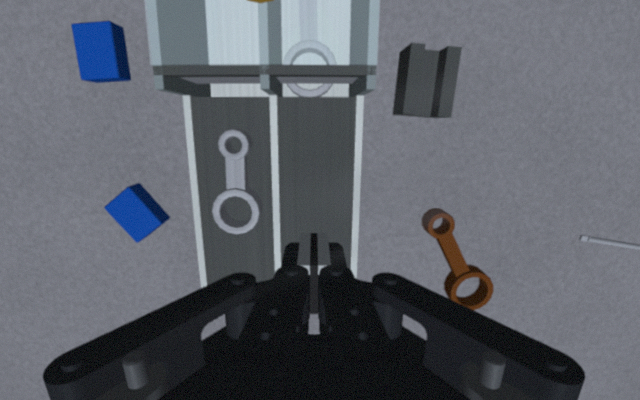

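View pics/s13.png

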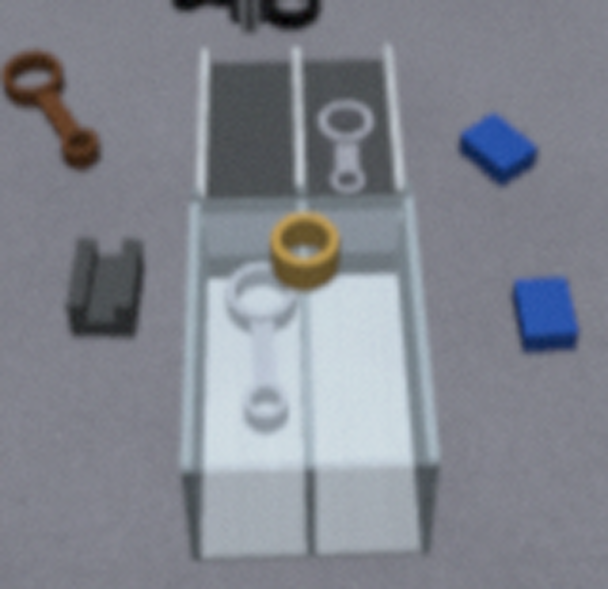

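```bash
python3 - <<'E'
from h import *
from scipy.spatial.transform import Rotation as Ro
s,F,A=pickle.load(open("f2.pkl","rb"))
T=np.eye(4);T[:3,:3]=Ro.from_euler("xyz",s["tool_rot"]).as_matrix();T[:3,3]=s["position"]
uv=[[240+x/3.8,165+y/3.8] for x,y in [(261,294),(266,404),(226,294),(297,294)]]
r=ch(ray(A,uv,.025))*1000;print(r.round(1),"C-C",np.linalg.norm(r[0]-r[1]))
for z in(.025,.045,.06):
  r=ch(ray(F,[[309,68],[309,97],[283,68],[335,68],[310,39]],z,T))*1000;print(z,r.round(1).tolist(),"dia",np.linalg.norm(r[2]-r[3]).round(1),np.linalg.norm(r[1]-r[4]).round(1))
E
```

```text
[[ 23.3 -28.7  25. ]
 [113.2 -26.2  25. ]
 [ 22.4 -53.   25. ]
 [ 24.2  -3.6  25. ]] C-C 89.93591621087444
0.025 [[15.1, -29.1, 25.0], [-10.2, -29.0, 25.0], [15.2, -5.4, 25.0], [15.1, -52.8, 25.0], [39.6, -30.1, 25.0]] dia 47.3 49.9
0.045 [[11.8, -29.2, 45.0], [-11.9, -29.1, 45.0], [11.8, -7.1, 45.0], [11.8, -51.2, 45.0], [34.6, -30.1, 45.0]] dia 44.1 46.5
0.06 [[9.2, -29.2, 60.0], [-13.1, -29.1, 60.0], [9.3, -8.4, 60.0], [9.2, -50.1, 60.0], [30.8, -30.1, 60.0]] dia 41.7 43.9
```

Call:
servo_tool([
  [[0,0,-0.5,0,0,0],[0,0,0,0,0,0],[0,0,0,0,0,0],[0,0,0,0,0,0],[0,0,0,0,0,0]],
])

```text
clock: 14.72
position: [0.575, -0.0577, 0.1782]
tool_rot: [3.132, -0.026, 0.08]
force: [0.1, -0.9, -0.7]
grip_width: -0.0001
```

```bash
python3 - <<'E'
from workcell import bot
import cv2
f=bot.grab_frame("wrist")["image"][:,:,::-1]
cv2.imwrite("pics/w14.png",cv2.resize(f[0:120,150:400],(750,360),interpolation=cv2.INTER_CUBIC))
E
```

```text
(no output)
```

View pics/w14.png

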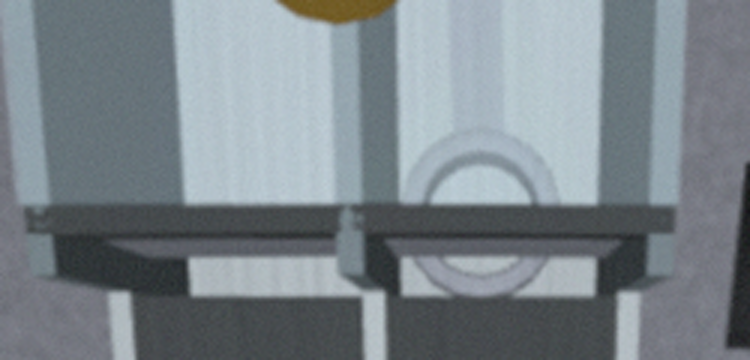

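Both flaps hang alike (strips at y≈245 in the crop). The big eye lies low in the right side of the box, clear of the step, and nothing is touching it. Handing in.

```bash
python3 -c "
from workcell import bot
print(bot.job_done())"
```

```text
the job is handed in; nothing more can be done
None
```

I pushed the long rod, in the right lane, with the shut fingertips through its flap until it dropped to the box floor. I then drew the fingers back so that the flap swung shut, and handed the job in at about 14.8 s.

**Last checks**
- **Long rod:** it lies flat. With its top taken at floor height, the two eye centres measure 89.9 mm apart (90 expected) and the big eye 47 to 50 mm across (50 expected).
- **Position:** its centre is about 55 mm behind the flaps by the wrist camera and about 63 mm by the scene camera. The two views differ by several mm along x, as they did from the start. Both are inside the 45 to 150 mm window.
- **Flaps and the rest:** in the last wrist picture both flaps hang alike and look shut; I did not measure their angles. By eye, the short rod, bushing, blue boxes and vee block look unmoved. I did not check the pen or the screwdriver after the push.

**What went wrong on the way**
- **First descent:** tilted about 18 degrees, it ran joints 6 and 7 onto their limits. I went in upright instead and added the tilt during the push.
- **Bar contact:** at the end of the push a finger met the hinge bar with about 21 N.
- **Rod held up:** its rear still looked raised on the fingertips at that point, and it dropped when I drew them back quickly.

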